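# Spring the service tray of a locked equipment box and prop it out

### The arm

A 6-joint arm with a two-finger parallel gripper is mounted at the origin on the work surface. World frame = base frame: x ahead of the robot, y to its left, z up, the work surface at z = 0. Lengths are in m, angles in rad, forces in N, time in s.
With the tool pointing down it reaches from about 0.325 to 0.85 m from the base axis. Payload 4.4 kg.
Tool frame: the origin (TCP) lies between the finger pads; the fingertips stand 14 mm ahead of it and the grasp point (between the pads) lies 5 mm behind it; z points along the fingers, y is the line along which they close (so a half turn about z gives the same grasp; the last joint's range is limited). The gripper opens to 94 mm and grips with 3 to 60 N. Pads are 16 mm wide; open, the fingers measure 119 mm over their backs; the gripper's body (75 mm by 177 mm) begins 78 mm behind the grasp point.
Start: joints at [-1.321, 0.207, 1.542, -0, 1.393, -0.15], TCP at [0.224, -0.53, 0.219] pointing down, gripper open.
Joint ranges: [-2.73, 2.73], [-0.86, 2.22], [0.23, 2.46], [-1.11, 4.25], [0.08, 2.63], [-2.82, 2.82]. Speed limits (rad/s): [2.79, 2.79, 3.14, 3.14, 3.14, 3.14].

### API

Orientations are given as a 3x3 rotation matrix whose columns are the frame's x, y, z axes.
In Python, from plant import arm, camera, calibration, job, spot_in, cut_out gives the robot as it stands. The module is installed in compiled form; this text tells all that it offers.
- The arm moves only by the tool servo_tool, never from a script. Its argument "steps" is one flat list of numbers, 7 for each row, row after row: the shift along the tool's x, y, z in cm, then the turn, a rotation vector about the tool's x, y, z in degrees, then the closure, from 0 (fully open) to 1 (shut). A call has 1 to 10 rows; each row is the pose to reach, as a shift and turn from the pose commanded when the call began, along the tool's axes at that moment; what a row does not reach only later rows make up. A row lasts 1/8 s, in which the tool goes at most 62.5 mm and 10.7 degrees, less where a joint would pass 70% of its speed; a pose out of reach is approached as far as the arm can. A call with a gripper value outside its range is refused whole. The fingers move at their own pace and stop on an object; "grip_force" is the grip in N (left out, the last holds). Time passes only in rows, so rows that repeat a pose let the fingers close. It gives the time, the measured TCP pose, the force, the opening and the grip force at its end, in the units of the state.
- arm.read_state(): the state, without advancing time (a new reading comes with each control period).
- camera(name): name is "scene" or "top" or "wrist"; returns (picture, depth): 400x640x3 uint8, red, green, blue; 400x640 float32, m along the optical axis (not along the pixel's ray), 0 where there is no reading.
- calibration(name): a dict with "K" (3x3 intrinsics, pixels), "world_from_camera" (4x4, takes a point from camera to world coordinates); the wrist camera has in their place "hand_eye" (4x4, takes a point from camera to tool coordinates, whose origin is the TCP and whose axes are the flange's). Camera axes: x right, y down, z forward; pixel columns grow to the right and rows downward; lengths in m; the calibration is good to about 2 mm. A picture is of the moment at which its call begins: read the wrist's pose just before it. calibration takes no time and is no camera call.
- job.job_done(): hands the job in; it is judged then, once.
Trained networks look in the newest picture that a camera, given by its name, has taken for a name from the list of things; names that differ only in an ending like _2 or _b are one class to them, and where a whole thing is asked for, a point or a joint stands for the part that bears it (a point fixed in the world has none). Each returns a list of dicts, best first, with "score" (0 to 1); they miss things now and then, are a little off and sometimes report something else, mostly with a low value. They report only what shows in the picture. A call takes as long as a camera call. They do not tell look-alikes from the thing itself.
- spot_in(name, camera): "box" ([left, top, width, height] in pixels, round what is visible of it).
- cut_out(name, camera): "pixels" (400x640 bool, what is visible of it) and "box" ([left, top, width, height] in pixels, round what is visible of it).
The state is a dict: "time": time; "q": joint angles; "qd": joint speeds; "joint_torque": joint torques, N m; "tool_pos": TCP position; "tcp_rot": TCP orientation; "force": force on the tool from outside, world axes, zero at the start; "wrist_torque": the same for the moment, N m; "opening": opening from 0.0 (shut) to 1.0 (fully open); "gripper_force": force on a finger pad.
Only numpy, scipy, OpenCV 4.12 (cv2) and the standard library are available. Lean on these libraries where they do the work, as an engineer would, in place of code of your own. Each camera call takes 0.05 s, during which the arm holds its last target. There are 200 camera calls.

### The job

Take the release rod from its stand and push it down through the small hole in the top of the grey steel box to trip the hidden catch, so that the front tray springs out. Then put the rod back in its stand, hanging upright by its collar as it was, and swing the steel hold-out bar on top of the box over to the front and fully down, so that its notch sits over the staple on the tray and props it out. Do not disturb the other things on the bench.

Things in the scene. Friction and masses are not known exactly. Their poses are not given: they have to be found in the camera images.
- cabinet: grey painted steel box, 200 x 200 x 130 mm high, fixed to the bench. Origin at the centre of its underside; its x axis points from its front (tray side, facing the robot) to its back, y to its left seen from the robot, z up. On its flat top (130 mm up): the small access hole, a raised black rubber cable grommet (48 mm wide, 5 mm high, at x +45, y -15; shut, not to be used), and near the front the hinge of the hold-out bar.
- access_hole (a point): centre of the 16 mm round access hole (thin black rim), on the top surface of the box (x +20, y +60 mm in the box's frame). The sheet is 4 mm thick. The hidden catch has a flat 40 x 40 mm sprung pad straight below the hole, its face 35 mm below the top surface; it gives under 3 to 8 N, trips after 8 mm of travel (43 mm below the top surface) and stops hard after 14 mm (49 mm below). It springs back when let go.
- tray (a joint): how far the tray has come out of the box's front along the box's -x, in m: 0 shut and latched, 0.060 fully out against its stop. A spring drives it out in about half a second once the catch trips and holds it out with about 4 N. On its front panel (190 mm wide, 106 high) stands a steel staple: a cross bar 8 mm thick along y, its centre 138 mm above the bench and at y -60 mm in the box's frame. Pushed shut by hand, it does not latch again.
- bar (a joint): angle of the hold-out bar in rad: 0 leaning back 20 degrees behind upright, 0.35 upright, 1.92 lying level towards the front, fully down (its stop). Stiff hinge (about 0.06 N m): it stays wherever it is left, also half way.
- bar_hinge (a point): the hinge axis of the hold-out bar (axis along the box's y), 16 mm above the box's top, at x -70, y -60 mm in the box's frame.
- bar_tip (a point): on the hold-out bar's centre line, at its notch, 94 mm from the hinge. The bar is a plain steel strip 20 mm wide, 6 mm thick, ending 120 mm from the hinge; at the notch two prongs, 16 mm apart and 12 mm long, point downwards when the bar is level. When the tray is fully out and the bar is level the staple lies between the prongs; if the bar is swung down first, it stops the tray part way.
- rod: the release rod: a steel shaft 8 mm thick and 80 mm long, above it a collar 32 mm wide and 6 mm thick (80 to 86 mm above the tip), above that a round black handle 18 mm thick and 70 mm long (86 to 156 mm above the tip). 120 g. Origin at the centre of the shaft's lower end (the tip); z runs up the rod. At the start it hangs upright in the stand by its collar.
- stand: dark steel tool stand fixed to the bench, 80 x 80 x 95 mm high: a base plate, two side walls and an 8 mm top plate with a hole. Origin at the centre of its underside, z up. It stands to the left or the right of the box, the blue parts bin on the other side.
- stand_hole (a point): centre of the 16 mm hole in the stand's top plate, on its upper surface (95 mm above the bench). The rod's shaft hangs in it, its collar lying on the plate, its tip 80 mm below this point.
- parts_bin: bystander: open blue bin of screws, 110 x 90 x 60 mm high, fixed. Origin at the centre of its underside.
- screwdriver: bystander: 200 mm screwdriver lying on the bench, origin at its middle. Leave it.
- wrench: bystander: 180 mm wrench lying on the bench, origin at its middle. Leave it.
- tape_roll: bystander: cardboard-brown roll, 100 mm wide, 45 mm high, standing flat; origin at the centre of its underside. Leave it.
- jar: bystander: clear jar with a steel lid, 70 mm wide, 90 mm high; origin at the centre of its underside. Leave it.
- caster: bystander: caster wheel with a 60 mm square plate on top, 75 mm high; origin at the centre of its underside. Leave it.
There are look-alikes about, which are no part of the job. There is more than one size of the rod; the job needs the smaller.

How it is judged:
By the outcome, as a careful person would: the job done as asked, in the order asked, and still so for the second after the job is handed in, with the robot touching nothing.
It also fails if it takes over 67 s, if anything falls off the work surface, if the arm or the gripper's body presses on something with over 40 N, if the wrist force passes 120 N, or if a joint passes its speed limit or range.

## Working session

There is one attempt and no reset: what is moved stays moved. The work goes in short steps, Python scripts to look and compute and a tool call to move; the robot and the scene stay as the last step left them, time stands still between calls to the robot, and variables do not carry over. Pictures are saved under pics/ and viewed, at most 10 in all, crops included, and the job is handed in when it is done.

Besides the shell and the picture viewer there is one more tool, called after "Call:" by a JSON object that holds its "fn" and its "kwargs", one argument or row to a line. servo_tool: Moves the arm, as the interface text tells. Its arguments: {"type":"object","properties":{"steps":{"type":"array","items":{"type":"number"}},"grip_force":{"type":"number"}},"required":["steps"]}

```bash
mkdir -p pics
cat > h.py <<'E'
import numpy as np, cv2
from plant import arm, camera, calibration, job, spot_in, cut_out
def snap(n):
    s=arm.read_state(); p,d=camera(n); c=calibration(n); K=np.array(c["K"])
    if n=="wrist":
        T=np.eye(4);T[:3,:3]=s["tcp_rot"];T[:3,3]=s["tool_pos"];T=T@np.array(c["hand_eye"])
    else: T=np.array(c["world_from_camera"])
    return p,d,K,T
def save(f,p): cv2.imwrite("pics/"+f,p[:,:,::-1])
def cloud(d,K,T):
    v,u=np.mgrid[:d.shape[0],:d.shape[1]]
    P=np.stack([(u-K[0,2])/K[0,0]*d,(v-K[1,2])/K[1,1]*d,d],-1)
    return P@T[:3,:3].T+T[:3,3]
def ray(u,v,z,K,T):
    r=T[:3,:3]@np.array([(u-K[0,2])/K[0,0],(v-K[1,2])/K[1,1],1]); return T[:3,3]+r*(z-T[2,3])/r[2]
def proj(P,K,T):
    q=(np.array(P)-T[:3,3])@T[:3,:3]; return (q[:2]/q[2])*[K[0,0],K[1,1]]+K[:2,2]
E
python3 - <<'E'
from h import *
np.set_printoptions(precision=3,suppress=True)
s=arm.read_state();print(s["time"],s["tool_pos"],s["tcp_rot"])
for n in("top","scene"):
    p,d,K,T=snap(n); save(n+"0.png",p); C=cloud(d,K,T);print(n,T,K)
    for t in ("cabinet","rod","stand","bar","parts_bin","access_hole","stand_hole"):
        try:
            for r in cut_out(t,n)[:4]:
                m=r["pixels"]&(d>0); print(t,round(r["score"],2),r["box"],np.median(C[m],0),C[m].min(0),C[m].max(0))
        except Exception as e: print(t,e)
E
```

```text
0.0 [ 0.224 -0.529  0.218] [[ 0.921  0.389 -0.001]
 [ 0.389 -0.921  0.002]
 [ 0.    -0.002 -1.   ]]
top [[-0.026 -0.993  0.114  0.358]
 [-1.     0.026 -0.001 -0.029]
 [-0.002 -0.114 -0.993  1.505]
 [ 0.     0.     0.     1.   ]] [[409.08    0.    312.105]
 [  0.    409.08  193.551]
 [  0.      0.      1.   ]]
cabinet 0.64 [278.7, 149.0, 57.1, 66.3] [ 0.555 -0.012  0.13 ] [ 0.453 -0.111 -0.005] [0.664 0.102 0.268]
rod 0.47 [170.3, 219.4, 20.0, 13.2] [0.412 0.407 0.127] [ 0.394  0.391 -0.008] [0.438 0.499 0.217]
rod 0.43 [198.0, 194.4, 14.4, 8.1] [0.506 0.33  0.127] [0.496 0.323 0.093] [0.524 0.349 0.177]
stand 0.74 [196.8, 182.1, 29.1, 34.1] [0.501 0.32  0.094] [ 0.459  0.283 -0.003] [0.572 0.377 0.103]
bar 0.63 [282.3, 207.9, 50.2, 8.0] [0.456 0.009 0.116] [ 0.453 -0.101  0.01 ] [0.464 0.081 0.15 ]
parts_bin 0.64 [387.2, 181.0, 29.9, 39.7] [ 0.502 -0.354  0.026] [ 0.436 -0.409 -0.005] [ 0.561 -0.295  0.07 ]
access_hole 0.74 [276.0, 148.9, 61.3, 65.2] [ 0.556 -0.012  0.13 ] [ 0.453 -0.112 -0.006] [0.696 0.089 0.268]
stand_hole 0.65 [194.4, 188.1, 32.0, 29.4] [0.502 0.322 0.094] [ 0.45
[... 578 characters left out ...]
 54.7] [0.521 0.343 0.05 ] [ 0.429  0.282 -0.003] [0.56  0.388 0.099]
stand 0.67 [419.7, 254.3, 33.4, 51.5] [0.518 0.344 0.041] [ 0.353  0.261 -0.006] [0.56  0.389 0.12 ]
bar 0.68 [265.7, 169.1, 100.7, 118.8] [0.605 0.013 0.127] [ 0.187 -0.295 -0.006] [0.665 0.094 0.262]
bar 0.65 [309.8, 169.8, 9.2, 31.2] [ 0.506 -0.065  0.21 ] [ 0.485 -0.079  0.142] [ 0.522 -0.054  0.262]
parts_bin 0.77 [226.2, 180.1, 38.8, 33.9] [ 0.502 -0.348  0.033] [ 0.431 -0.409 -0.002] [ 0.566 -0.289  0.064]
access_hole 0.76 [269.8, 166.4, 98.1, 118.9] [0.605 0.014 0.127] [ 0.306 -0.204 -0.005] [0.665 0.094 0.262]
stand_hole 0.61 [419.2, 254.8, 36.3, 49.9] [0.52  0.342 0.049] [ 0.373  0.256 -0.005] [0.56  0.389 0.12 ]
```

Run:
```python
import cv2
a=cv2.imread("pics/scene0.png")[140:340,190:510]; b=cv2.imread("pics/top0.png")[110:260,150:450]
cv2.imwrite("pics/s1.png",cv2.resize(a,None,fx=2.5,fy=2.5,interpolation=2));cv2.imwrite("pics/t1.png",cv2.resize(b,None,fx=2.6,fy=2.6,interpolation=2))
```

```text
(no output)
```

View pics/s1.png

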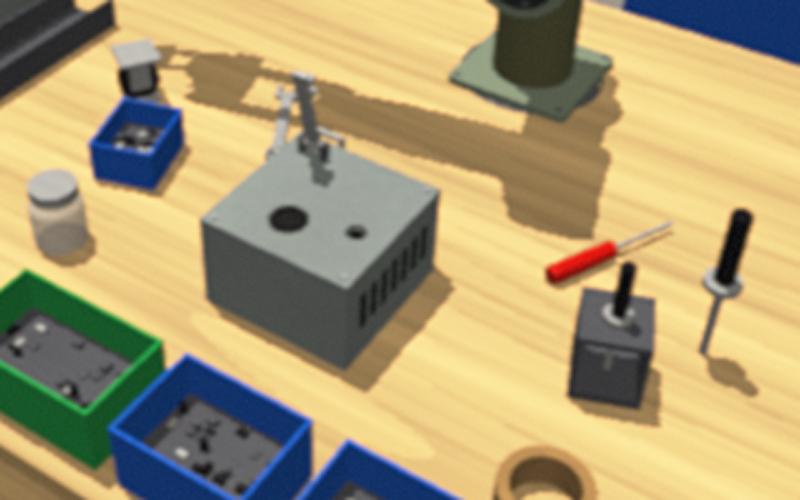

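View pics/t1.png

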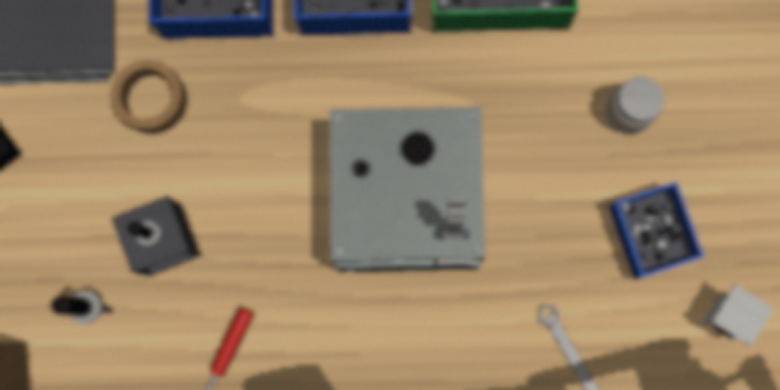

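Run:
```python
from h import *
np.set_printoptions(precision=4,suppress=True)
p,d,K,T=snap("top"); C=cloud(d,K,T)
def rect(x0,x1,y0,y1,z0,z1):
    m=(C[...,0]>x0)&(C[...,0]<x1)&(C[...,1]>y0)&(C[...,1]<y1)&(C[...,2]>z0)&(C[...,2]<z1)
    q=C[m]; r=cv2.minAreaRect((q[:,:2]*1000).astype(np.float32)); print(len(q),r,np.median(q[:,2])); return r
r=rect(.4,.75,-.2,.2,.12,.14)
rect(.43,.60,.25,.39,.085,.10)
rect(.49,.54,.31,.36,.11,.18)
g=p.astype(int).sum(2)
# access hole dark pixels on box top
for x0,x1,y0,y1 in ((.54,.62,.02,.085),(.56,.65,-.07,.02)):
    m=(C[...,0]>x0)&(C[...,0]<x1)&(C[...,1]>y0)&(C[...,1]<y1)&(g<240)
    v,u=np.nonzero(m); print(len(u),u.mean(),v.mean(),ray(u.mean(),v.mean(),.13,K,T))
s=arm.read_state(); print(np.array(calibration("wrist")["hand_eye"]))
```

```text
3329 ((559.50341796875, -11.261894226074219), (200.10821533203125, 209.42620849609375), 89.6094970703125) 0.13039872306341116
447 ((509.2392883300781, 333.82012939453125), (81.54154205322266, 81.99520874023438), 20.58490562438965) 0.09515912221210243
48 ((507.8979797363281, 333.323486328125), (17.39760398864746, 16.01613426208496), 88.2338638305664) 0.1672909926260131
30 288.3666666666667 174.36666666666667 [0.5837 0.0494 0.13  ]
131 310.0687022900763 166.70992366412213 [ 0.6082 -0.0251  0.13  ]
[[-0.0002 -0.9638 -0.2665  0.0764]
 [ 1.     -0.0001 -0.0003 -0.0005]
 [ 0.0003 -0.2665  0.9638 -0.1644]
 [ 0.      0.      0.      1.    ]]
```

Call:
{"fn": "servo_tool", "kwargs": {
  "steps": [0,0,-6,0,0,0,0,59.7,-68.3,-8.1,0,0,22.9,0,59.7,-68.3,-8.1,0,0,22.9,0,59.7,-68.3,-8.1,0,0,22.9,0,59.7,-68.3,-8.1,0,0,22.9,0,59.7,-68.3,-8.1,0,0,22.9,0,59.7,-68.3,-8.1,0,0,22.9,0,59.7,-68.3,-8.1,0,0,22.9,0,59.7,-68.3,-8.1,0,0,22.9,0,59.7,-68.3,-8.1,0,0,22.9,0]
}}

```text
time: 2.1
tool_pos: [0.4003, 0.0064, 0.2931]
tcp_rot: [[1.0, -0.0, 0.002], [-0.0, -1.0, -0.001], [0.002, 0.001, -1.0]]
force: [0.0, -0.9, -0.1]
opening: 1.001
gripper_force: 0.0
```

Call:
{"fn": "servo_tool", "kwargs": {
  "steps": [10.8,-32.7,-0.5,0,0,0,0,10.8,-32.7,-0.5,0,0,0,0,10.8,-32.7,-0.5,0,0,0,0,10.8,-32.7,-0.5,0,0,0,0,10.8,-32.7,-0.5,0,0,0,0,10.8,-32.7,-0.5,0,0,0,0,10.8,-32.7,-0.5,0,0,0,0,10.8,-32.7,-0.5,0,0,0,0]
}}

```text
time: 3.1
tool_pos: [0.5076, 0.3306, 0.2973]
tcp_rot: [[1.0, -0.0, -0.001], [-0.0, -1.0, -0.001], [-0.001, 0.001, -1.0]]
force: [0.4, 0.2, -0.6]
opening: 1.001
gripper_force: 0.0
```

Run:
```python
from h import *
np.set_printoptions(precision=4,suppress=True)
s=arm.read_state();print(s["time"],s["tool_pos"])
p,d,K,T=snap("wrist"); save("w1.png",p); C=cloud(d,K,T)
for z0,z1 in((.155,.18),(.11,.155),(.099,.107),(.09,.097)):
    m=(abs(C[...,0]-.508)<.06)&(abs(C[...,1]-.333)<.06)&(C[...,2]>z0)&(C[...,2]<z1)&(d>0)
    q=C[m]
    if len(q)>9: print(z0,len(q),q.min(0),q.max(0),np.median(q,0),cv2.minAreaRect((q[:,:2]*1000).astype(np.float32)))
```

```text
3.1 [0.5076 0.3306 0.2973]
0.155 377 [0.4977 0.3282 0.1551] [0.5149 0.3451 0.1721] [0.5079 0.3369 0.1698] ((506.3324890136719, 336.66912841796875), (16.832176208496094, 17.18502426147461), 89.29838562011719)
0.11 172 [0.5077 0.3279 0.1101] [0.515  0.3451 0.1547] [0.5136 0.3358 0.1344] ((511.6330261230469, 336.2563781738281), (17.276784896850586, 6.710042953491211), 86.09030151367188)
0.099 355 [0.4944 0.3214 0.099 ] [0.5221 0.352  0.1065] [0.5124 0.3361 0.1003] ((508.41204833984375, 336.5892028808594), (30.810760498046875, 27.31163215637207), 88.17382049560547)
0.09 4564 [0.4545 0.2864 0.0902] [0.5573 0.3877 0.0969] [0.5113 0.3361 0.0942] ((505.904052734375, 336.668212890625), (80.2950439453125, 80.0744857788086), 20.269638061523438)
```

View pics/w1.png

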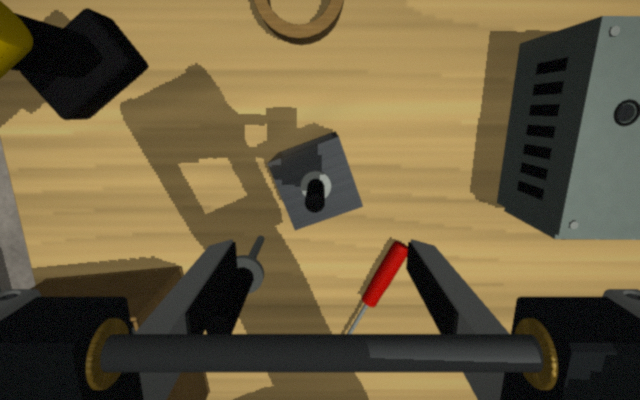

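Call:
{"fn": "servo_tool", "kwargs": {
  "steps": [-0.1,-0.6,5,0,0,0,0,-0.1,-0.6,10,0,0,0,0,-0.1,-0.6,14,0,0,0,0,-0.1,-0.6,16.2,0,0,0,0,-0.1,-0.6,16.2,0,0,0,1,-0.1,-0.6,16.2,0,0,0,1,-0.1,-0.6,16.2,0,0,0,1,-0.1,-0.6,16.2,0,0,0,1,-0.1,-0.6,16.2,0,0,0,1,-0.1,-0.6,16.2,0,0,0,1],
  "grip_force": 40
}}

```text
time: 4.4
tool_pos: [0.5069, 0.3375, 0.1357]
tcp_rot: [[1.0, 0.0, 0.0], [0.0, -1.0, 0.0], [0.0, -0.0, -1.0]]
force: [-0.4, -0.3, 0.5]
opening: 0.397
gripper_force: 0.0
```

Call:
{"fn": "servo_tool", "kwargs": {
  "steps": [0,0,0,0,0,0,1,0,0,0,0,0,0,1,0,0,0,0,0,0,1,0,0,0,0,0,0,1,0,0,-2,0,0,0,1,0,0,-6,0,0,0,1,0,0,-11,0,0,0,1,0,0,-17,0,0,0,1,0,0,-17,0,0,0,1]
}}

```text
time: 5.52
tool_pos: [0.5102, 0.3391, 0.3149]
tcp_rot: [[1.0, 0.0, 0.014], [0.0, -1.0, 0.007], [0.014, -0.007, -1.0]]
force: [0.7, -0.1, -0.2]
opening: 0.188
gripper_force: 40.0
```

Call:
{"fn": "servo_tool", "kwargs": {
  "steps": [1.8,6,0,0,0,0,1,3.5,12,0,0,0,0,1,5.2,18,0,0,0,0,1,7,23.7,0,0,0,0,1,7,23.7,0,0,0,0,1,7,23.7,0,0,0,0,1,7,23.7,0,0,0,0,1]
}}

```text
time: 6.4
tool_pos: [0.5764, 0.1019, 0.3054]
tcp_rot: [[1.0, 0.002, -0.0], [0.002, -1.0, 0.0], [-0.0, -0.0, -1.0]]
force: [1.3, -0.2, -1.0]
opening: 0.182
gripper_force: 40.0
```

Run:
```python
from h import *
np.set_printoptions(precision=4,suppress=True)
s=arm.read_state();print(s["time"],s["tool_pos"],s["tcp_rot"])
p,d,K,T=snap("wrist"); save("w2.png",p); C=cloud(d,K,T)
m=(abs(C[...,2]-.13)<.006)&(d>0)&(abs(C[...,0]-.56)<.16)&(abs(C[...,1])<.16)
q=C[m];print(q.min(0),q.max(0),np.median(q[:,2]),cv2.minAreaRect((q[:,:2]*1000).astype(np.float32)))
print(proj([.584,.05,.13],K,T))
# rod tip: points between gripper and box near the tcp
m=(abs(C[...,0]-s["tool_pos"][0])<.03)&(abs(C[...,1]-s["tool_pos"][1])<.03)&(C[...,2]>.15)&(C[...,2]<.3)
q=C[m]
for z in np.arange(.17,.31,.01):
    a=q[abs(q[:,2]-z)<.005]
    if len(a): print(round(z,3),len(a),a[:,:2].min(0),a[:,:2].max(0))
```

```text
6.4 [0.5764 0.1019 0.3054] [[ 1.      0.0021 -0.0005]
 [ 0.0021 -1.      0.0004]
 [-0.0005 -0.0004 -1.    ]]
[ 0.4528 -0.1106  0.124 ] [0.661  0.0911 0.1359] 0.12922842557887582 ((556.722412109375, -9.321968078613281), (200.87689208984375, 207.2596893310547), 89.51219940185547)
[374.2329 181.5747]
0.19 28 [0.5764 0.0983] [0.5797 0.1057]
0.2 31 [0.5766 0.0983] [0.5799 0.1056]
0.21 35 [0.5772 0.0985] [0.5796 0.1055]
0.22 28 [0.5775 0.0986] [0.5798 0.1053]
0.26 15 [0.5806 0.0868] [0.591 0.114]
0.27 903 [0.5703 0.0865] [0.5918 0.1175]
0.28 176 [0.5773 0.0931] [0.5848 0.1104]
0.29 255 [0.5774 0.0862] [0.5849 0.1177]
0.3 266 [0.5769 0.0813] [0.5849 0.1222]
```

View pics/w2.png

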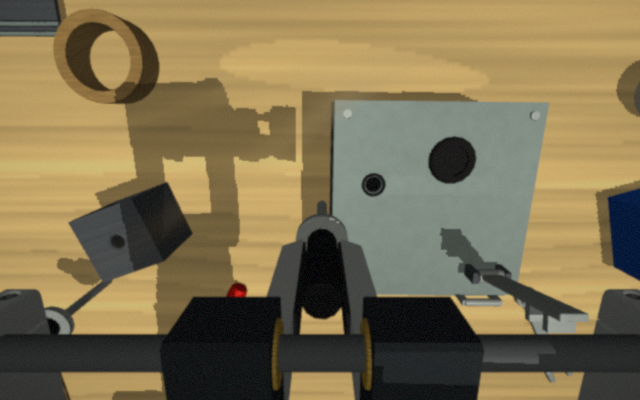

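Run:
```python
from h import *
np.set_printoptions(precision=4,suppress=True)
p,d,K,T=snap("wrist"); g=p.max(2)
for n,(x0,x1,y0,y1),z,th in(("acc",(355,392,166,202),.13,60),("stand",(107,130,230,252),.095,32)):
    w=g[y0:y1,x0:x1]; print(w[::4,::3]) if n=="stand" else 0
    th=(int(w.min())+int(np.median(w)))/2
    k,l,st,c=cv2.connectedComponentsWithStats((w<th).astype(np.uint8)); i=1+st[1:,4].argmax()
    u,v=st[i,0]+(st[i,2]-1)/2+x0,st[i,1]+(st[i,3]-1)/2+y0
    print(n,th,st[i],u,v,c[i]+[x0,y0],ray(u,v,z,K,T))
```

```text
acc 75.5 [  7   8  23  22 408] 373.0 184.5 [373.1201 184.348 ] [0.5811 0.0512 0.13  ]
[[71 78 77 73 72 75 71 45]
 [73 75 67 61 69 75 71 48]
 [76 60 34 28 33 44 73 48]
 [74 60 33 30 30 30 62 52]
 [73 68 58 35 35 50 72 54]
 [77 76 75 74 70 73 71 66]]
stand 44.0 [  4   5  13  13 117] 117.0 241.0 [117.2308 241.0171] [0.5073 0.3353 0.095 ]
```

Call:
{"fn": "servo_tool", "kwargs": {
  "steps": [0.5,5.1,0,0,0,0,1,0.5,5.1,2,0,0,0,1,0.5,5.1,4,0,0,0,1,0.5,5.1,4,0,0,0,1,0.5,5.1,4,0,0,0,1]
}}

```text
time: 7.12
tool_pos: [0.5822, 0.0502, 0.2663]
tcp_rot: [[1.0, 0.001, 0.001], [0.001, -1.0, -0.0], [0.001, 0.0, -1.0]]
force: [0.2, 0.1, -0.5]
opening: 0.185
gripper_force: 40.0
```

Run:
```python
from h import *
np.set_printoptions(precision=4,suppress=True)
s=arm.read_state();print(s["time"],s["tool_pos"],s["tcp_rot"],s["force"])
p,d,K,T=snap("wrist"); C=cloud(d,K,T)
print(proj([.5811,.0512,.13],K,T))
q=C[(abs(C[...,0]-s["tool_pos"][0])<.03)&(abs(C[...,1]-s["tool_pos"][1])<.03)&(C[...,2]>.136)&(C[...,2]<.3)]
for z in np.arange(.14,.23,.01):
    a=q[abs(q[:,2]-z)<.005]
    if len(a): print(round(z,3),len(a),a[:,:2].min(0),a[:,:2].max(0))
save("w3.png",cv2.resize(p[100:300,220:460],None,fx=3,fy=3))
```

```text
7.125 [0.5822 0.0502 0.2663] [[ 1.      0.0014  0.0012]
 [ 0.0014 -1.     -0.    ]
 [ 0.0012  0.     -1.    ]] [ 0.2364  0.0726 -0.5202]
[320.3591 200.1987]
0.15 24 [0.582  0.0465] [0.5859 0.054 ]
0.16 31 [0.5829 0.0465] [0.5858 0.0538]
0.17 35 [0.5831 0.0467] [0.5857 0.0537]
0.18 30 [0.5836 0.0468] [0.5857 0.0536]
0.19 1 [0.5858 0.0506] [0.5858 0.0506]
0.22 3 [0.5909 0.0542] [0.5967 0.0629]
```

View pics/w3.png

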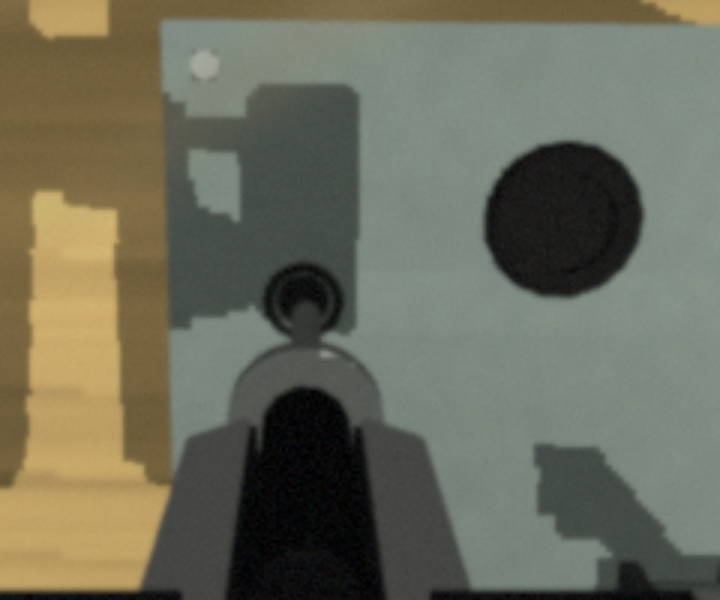

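Call:
{"fn": "servo_tool", "kwargs": {
  "steps": [-0.1,-0.1,1,0,0,0,1,-0.1,-0.1,2.5,0,0,0,1,-0.1,-0.1,4,0,0,0,1,-0.1,-0.1,5,0,0,0,1,-0.1,-0.1,5.6,0,0,0,1,-0.1,-0.1,6.1,0,0,0,1,-0.1,-0.1,6.1,0,0,0,1,-0.1,-0.1,6.1,0,0,0,1]
}}

```text
time: 8.18
tool_pos: [0.5806, 0.0504, 0.205]
tcp_rot: [[1.0, 0.0, -0.001], [0.0, -1.0, 0.0], [-0.001, -0.0, -1.0]]
force: [-3.0, -0.5, 4.3]
opening: 0.188
gripper_force: 40.0
```

Run:
```python
from h import *
np.set_printoptions(precision=4,suppress=True)
s=arm.read_state();print(s["time"],s["tool_pos"],s["force"])
p,d,K,T=snap("top"); C=cloud(d,K,T)
q=C[(C[...,0]>.35)&(C[...,0]<.47)&(abs(C[...,1])<.1)&(C[...,2]>.08)&(C[...,2]<.17)]
print(len(q),q.min(0) if len(q) else 0,np.percentile(q[:,0],[2,10,50]) if len(q) else 0)
```

```text
8.175 [0.5806 0.0504 0.205 ] [-3.0187 -0.534   4.3023]
179 [ 0.3969 -0.099   0.0809] [0.3971 0.3975 0.4035]
```

Call:
{"fn": "servo_tool", "kwargs": {
  "steps": [0,0,-3,0,0,0,1,0,0,-7,0,0,0,1,0,0,-9.5,0,0,0,1,-1.8,-7,-9.5,0,0,0,1,-3.6,-13,-9.5,0,0,0,1,-5.4,-19,-9.5,0,0,0,1,-7.3,-25,-9.5,0,0,0,1,-7.3,-28.6,-9.5,0,0,0,1,-7.3,-28.6,-8,0,0,0,1,-7.3,-28.6,-8,0,0,0,1]
}}

```text
time: 9.48
tool_pos: [0.5071, 0.3356, 0.2816]
tcp_rot: [[1.0, 0.0, -0.003], [0.0, -1.0, -0.002], [-0.003, 0.002, -1.0]]
force: [0.2, -0.4, -1.6]
opening: 0.185
gripper_force: 40.0
```

Call:
{"fn": "servo_tool", "kwargs": {
  "steps": [0,0,0,0,0,0,1,0,0,0,0,0,0,1,0,0,0,0,0,0,1]
}}

```text
time: 9.85
tool_pos: [0.5085, 0.3357, 0.2851]
tcp_rot: [[1.0, -0.001, 0.001], [-0.001, -1.0, 0.0], [0.001, -0.0, -1.0]]
force: [0.2, -0.7, -0.5]
opening: 0.187
gripper_force: 40.0
```

```bash
cat > r.py <<'E'
from h import *
np.set_printoptions(precision=4,suppress=True)
s=arm.read_state();print(s["time"],s["tool_pos"],s["tcp_rot"],s["force"])
p,d,K,T=snap("wrist"); C=cloud(d,K,T); t=s["tool_pos"]
q=C[(abs(C[...,0]-t[0])<.03)&(abs(C[...,1]-t[1])<.03)&(C[...,2]>.1)&(C[...,2]<.3)]
for z in np.arange(.1,.24,.01):
    a=q[abs(q[:,2]-z)<.005]
    if len(a): print(round(z,3),len(a),a.min(0),a.max(0))
print("hole",proj([.507,.336,.095],K,T))
m=(abs(C[...,2]-.0945)<.006)&(d>0)&(abs(C[...,0]-.507)<.07)&(abs(C[...,1]-.336)<.07)
print(cv2.minAreaRect((C[m][:,:2]*1000).astype(np.float32)))
save("w4.png",cv2.resize(p[100:300,200:440],None,fx=3,fy=3))
E
python3 r.py
```

```text
9.85 [0.5085 0.3357 0.2851] [[ 1.     -0.0013  0.001 ]
 [-0.0013 -1.      0.0005]
 [ 0.001  -0.0005 -1.    ]] [ 0.2184 -0.6996 -0.4836]
0.16 1 [0.5108 0.3337 0.1648] [0.5108 0.3337 0.1648]
0.17 28 [0.5089 0.3321 0.166 ] [0.512  0.3395 0.1746]
0.18 31 [0.5089 0.3322 0.1751] [0.5122 0.3394 0.1848]
0.19 34 [0.5092 0.3323 0.1853] [0.512  0.3393 0.1942]
0.2 27 [0.5094 0.3324 0.195 ] [0.512  0.3392 0.2037]
hole [321.3295 187.5942]
((505.7913513183594, 336.6571350097656), (80.50517272949219, 80.19668579101562), 20.049781799316406)
```

View pics/w4.png

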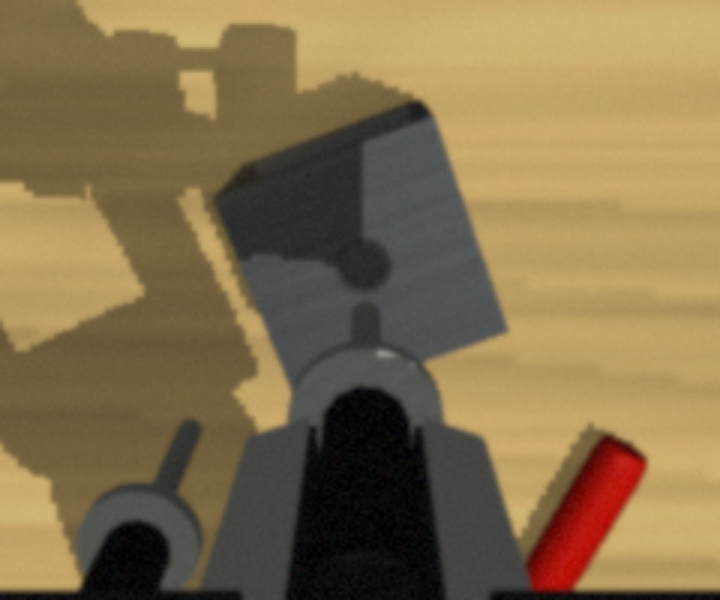

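Call:
{"fn": "servo_tool", "kwargs": {
  "steps": [-0.1,0,3,0,0,0,1,-0.1,0,5.5,0,0,0,1,-0.1,0,6.5,0,0,0,1,-0.1,0,7.5,0,0,0,1,-0.1,0,8.5,0,0,0,1,-0.1,0,8.5,0,0,0,1]
}}

```text
time: 10.65
tool_pos: [0.5065, 0.3363, 0.1989]
tcp_rot: [[1.0, 0.0, -0.001], [0.0, -1.0, -0.001], [-0.001, 0.001, -1.0]]
force: [-0.7, -0.7, -1.0]
opening: 0.182
gripper_force: 40.0
```

Call:
{"fn": "servo_tool", "kwargs": {
  "steps": [0,0,2.5,0,0,0,1,0,0,4.5,0,0,0,1,0,0,6,0,0,0,1,0,0,6.2,0,0,0,1,0,0,6.2,0,0,0,1,0,0,6.2,0,0,0,1]
}}

```text
time: 11.4
tool_pos: [0.5076, 0.3368, 0.1387]
tcp_rot: [[1.0, 0.0, 0.002], [0.0, -1.0, 0.001], [0.002, -0.001, -1.0]]
force: [-0.2, -0.6, -0.6]
opening: 0.186
gripper_force: 40.0
```

Call:
{"fn": "servo_tool", "kwargs": {
  "steps": [0,0,0,0,0,0,0.75,0,0,0,0,0,0,0.7,0,0,0,0,0,0,0.5,0,0,0,0,0,0,0.3,0,0,0,0,0,0,0.3,0,0,-3,0,0,0,0.3,0,0,-8,0,0,0,0.3,0,0,-13,0,0,0,0.3,0,0,-16,0,0,0,0.3,0,0,-16,0,0,0,0.3]
}}

```text
time: 12.65
tool_pos: [0.5085, 0.3372, 0.301]
tcp_rot: [[1.0, 0.0, 0.006], [0.0, -1.0, 0.003], [0.006, -0.003, -1.0]]
force: [-1.1, 0.6, -0.2]
opening: 0.701
gripper_force: 0.0
```

```bash
cat > c.py <<'E'
from h import *
np.set_printoptions(precision=4,suppress=True)
s=arm.read_state();print(s["time"],s["tool_pos"],s["opening"])
p,d,K,T=snap("wrist"); C=cloud(d,K,T)
for z0,z1 in((.155,.18),(.11,.155),(.0985,.107),(.09,.097)):
    q=C[(abs(C[...,0]-.508)<.06)&(abs(C[...,1]-.335)<.06)&(C[...,2]>z0)&(C[...,2]<z1)&(d>0)]
    if len(q)>9: print(z0,len(q),q.min(0),q.max(0))
p,d,K,T=snap("scene"); save("s2.png",cv2.resize(p[140:340,190:510],None,fx=2.5,fy=2.5)); C=cloud(d,K,T)
for t in ("bar","tray"):
    for r in cut_out(t,"scene")[:3]: 
        m=r["pixels"]&(d>0); print(t,r["score"],r["box"],C[m].min(0),C[m].max(0))
E
python3 c.py
```

```text
12.65 [0.5085 0.3372 0.301 ] 0.7012726401782482
0.155 369 [0.4986 0.3281 0.1551] [0.5157 0.3451 0.1721]
0.11 157 [0.5084 0.328  0.1106] [0.5159 0.3452 0.1549]
0.0985 360 [0.4954 0.3213 0.0986] [0.5228 0.3523 0.107 ]
0.09 4471 [0.4545 0.2857 0.0902] [0.5571 0.3876 0.0968]
bar 0.7 [304.7, 165.8, 15.0, 36.1] [ 0.1862 -0.2941 -0.0049] [ 0.5226 -0.0509  0.2639]
tray 0.9 [325.8, 182.4, 49.5, 55.6] [ 0.2256 -0.1871 -0.0056] [0.503  0.0899 0.1468]
```

View pics/s2.png

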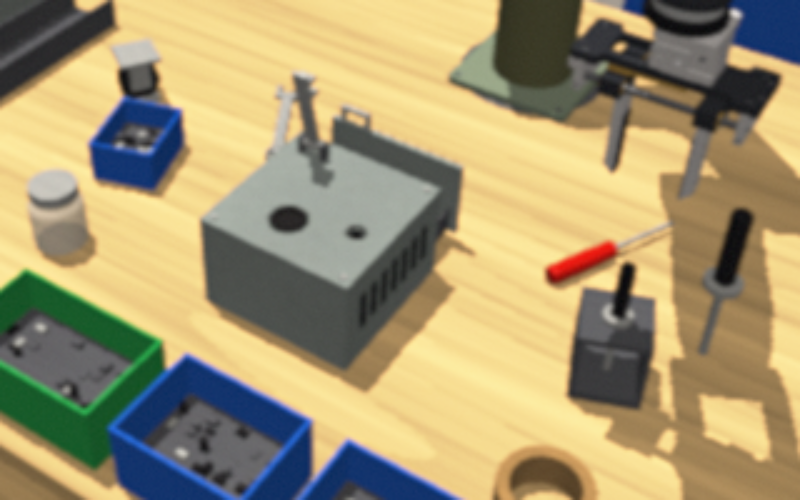

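Call:
{"fn": "servo_tool", "kwargs": {
  "steps": [0,0,-3,0,0,0,1,2,6,-3,0,0,0,1,4,12,-3,0,0,0,1,6,18,-3,0,0,0,1,8,24,-3,0,0,0,1,9.2,30,-3,0,0,0,1,9.2,36,-3,0,0,0,1,9.2,40.6,-3,0,0,0,1,9.2,40.6,-3,0,0,0,1,9.2,40.6,-3,0,0,0,1]
}}

```text
time: 14.1
tool_pos: [0.5984, -0.0689, 0.3258]
tcp_rot: [[1.0, 0.0, -0.003], [0.0, -1.0, 0.002], [-0.003, -0.002, -1.0]]
force: [-0.2, -0.0, -0.1]
opening: 0.004
gripper_force: 0.0
```

Run:
```python
from h import *
np.set_printoptions(precision=4,suppress=True)
s=arm.read_state();print(s["time"],s["tool_pos"],s["opening"],s["q"])
for n in("wrist","top"):
    p,d,K,T=snap(n); C=cloud(d,K,T)
    for z0,z1 in((.15,.18),(.18,.21),(.21,.27)):
        q=C[(C[...,0]>.38)&(C[...,0]<.55)&(C[...,1]>-.12)&(C[...,1]<-.03)&(C[...,2]>z0)&(C[...,2]<z1)&(d>0)]
        if len(q)>9: print(n,z0,len(q),q.min(0),q.max(0))
```

```text
14.1 [ 0.5984 -0.0689  0.3258] 0.0035678001070590637 [-0.2587  0.2084  1.3228  0.0008  1.6134  1.312 ]
wrist 0.21 60 [ 0.5052 -0.0692  0.217 ] [ 0.5206 -0.0683  0.2634]
top 0.21 28 [ 0.5111 -0.0789  0.2486] [ 0.524  -0.0634  0.2674]
```

Call:
{"fn": "servo_tool", "kwargs": {
  "steps": [0,0,5,0,0,0,1,0,0,9.2,0,0,0,1,-2,0,9.2,0,0,0,1,-4,0,9.2,0,0,0,1,-4,0,9.2,0,0,0,1,-4,0,9.2,0,0,0,1]
}}

```text
time: 14.95
tool_pos: [0.5597, -0.0688, 0.2359]
tcp_rot: [[1.0, 0.002, 0.001], [0.002, -1.0, -0.0], [0.001, 0.0, -1.0]]
force: [0.0, -0.1, -0.2]
opening: 0.007
gripper_force: 0.0
```

Call:
{"fn": "servo_tool", "kwargs": {
  "steps": [-2,0,0.1,0,0,0,1,-4,0,0.1,0,0,0,1,-5.8,0,0.1,0,0,0,1,-7.8,0,0.1,0,0,0,1,-9.8,0,0.6,0,0,0,1,-11.6,0,1.7,0,0,0,1,-13,0,3.2,0,0,0,1,-13,0,3.2,0,0,0,1,-13,0,3.2,0,0,0,1]
}}

```text
time: 16.08
tool_pos: [0.4301, -0.0698, 0.2043]
tcp_rot: [[1.0, 0.0, 0.002], [0.0, -1.0, -0.0], [0.002, 0.0, -1.0]]
force: [-0.4, -0.0, -1.0]
opening: 0.005
gripper_force: 0.0
```

Call:
{"fn": "servo_tool", "kwargs": {
  "steps": [-0.5,0,1,0,0,0,1,-1,0,2,0,0,0,1,-1.2,0,3,0,0,0,1,-1.4,0,3.7,0,0,0,1,-1.4,0,4.1,0,0,0,1,-1.4,0,4.1,0,0,0,1,-1.4,0,4.1,0,0,0,1]
}}

```text
time: 16.95
tool_pos: [0.414, -0.0694, 0.1631]
tcp_rot: [[1.0, 0.0, -0.003], [0.0, -1.0, 0.001], [-0.003, -0.001, -1.0]]
force: [-4.6, 1.2, 7.7]
opening: 0.007
gripper_force: 3.5
```

Call:
{"fn": "servo_tool", "kwargs": {
  "steps": [0,0,0.15,0,0,0,1,0,0,0.2,0,0,0,1,0,0,0.2,0,0,0,1]
}}

```text
time: 17.32
tool_pos: [0.4141, -0.0694, 0.1627]
tcp_rot: [[1.0, 0.001, -0.003], [0.001, -1.0, 0.0], [-0.003, -0.0, -1.0]]
force: [-8.6, 2.7, 17.0]
opening: 0.002
gripper_force: 8.5
```

Call:
{"fn": "servo_tool", "kwargs": {
  "steps": [0,0,-5,0,0,0,1,0,0,-10,0,0,0,1,0,0,-15,0,0,0,1,4,-6,-15,0,0,0,1,4,-12,-15,0,0,0,1,4,-12,-15,0,0,0,1,4,-12,-15,0,0,0,1]
}}

```text
time: 18.2
tool_pos: [0.4547, 0.0504, 0.3101]
tcp_rot: [[1.0, 0.001, -0.001], [0.001, -1.0, -0.001], [-0.001, 0.001, -1.0]]
force: [-0.0, 0.2, -0.1]
opening: 0.002
gripper_force: 0.0
```

Run:
```python
from h import *
np.set_printoptions(precision=4,suppress=True)
s=arm.read_state();print(s["time"],s["tool_pos"])
p,d,K,T=snap("wrist"); C=cloud(d,K,T); save("w5.png",p)
for x in np.arange(.37,.52,.01):
    q=C[(abs(C[...,0]-x)<.005)&(abs(C[...,1]+.069)<.006)&(C[...,2]>.1)&(d>0)]
    if len(q): print(round(x,3),len(q),np.median(q[:,2]),q[:,2].max())
p,d,K,T=snap("scene"); save("s3.png",p[140:340,190:510])
a=cv2.imread("pics/w5.png"); b=cv2.resize(cv2.imread("pics/s3.png")[:110,60:240],None,fx=3.55,fy=3.55)[:200,:640]
b=cv2.resize(cv2.imread("pics/s3.png")[10:80,70:210],(400,200)); a=a[100:400,150:640]
o=np.zeros((510,490,3),np.uint8);o[:300]=a;o[305:505,:400]=b;cv2.imwrite("pics/f.png",o)
```

```text
18.2 [0.4547 0.0504 0.3101]
0.37 45 0.14800359059693752 0.1498439701955243
0.38 108 0.14815802196159256 0.15007866218983568
0.39 110 0.14810747694148704 0.15021765576246465
0.4 127 0.14797513514236244 0.15015655984276788
0.41 114 0.1483516716963234 0.1496113193513261
0.42 119 0.14826054813889428 0.1500193004226591
0.43 119 0.14821494976848681 0.14973077797548362
0.44 126 0.14815697598822794 0.15005275559503645
0.45 127 0.1481595045051987 0.149752061978694
0.46 126 0.14807694560575757 0.1502203911126737
0.47 129 0.14811472014852006 0.14993332876496918
0.48 137 0.14833900443447567 0.15037758080087382
0.49 138 0.15155765122787457 0.15429079978887683
0.5 150 0.12916622466242075 0.1513574767775958
0.51 136 0.12907098640022732 0.13110617677098751
0.52 141 0.129175010696492 0.1307498496066304
```

View pics/f.png

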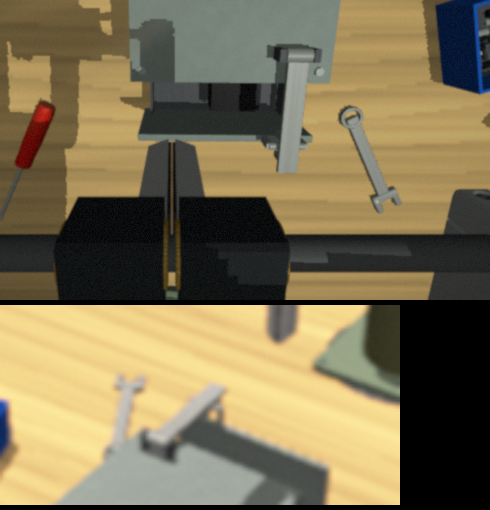

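The bar lies exactly level (its top at 148 mm along its whole length) over the staple, with the tray out. The gripper is clear.

```bash
python3 -c "
from plant import job; print(job.job_done())"
```

```text
the job is handed in; nothing more can be done
None
```

The job is done and handed in at about 18 s: the rod tripped the catch and hangs back in its stand, and the tray is out with the hold-out bar fully down over its staple.

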